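Slacken the lens retaining ring by two counted turns

ROBOT

A 6-joint arm with a two-finger parallel gripper is mounted at the origin on a cart in front of the work surface, level with it; the furniture and walls round the work are solid. World frame = base frame: x ahead of the robot, y to its left, z up, the work surface at z = 0. Lengths are in m, angles in degrees, forces in N, time in s.
With the tool pointing down it reaches from about 0.35 to 0.875 m from the base axis. Payload 4.2 kg.
Tool frame: the origin (TCP) lies on the centre line of the jaws, within the pads' length; the fingertips stand 25 mm ahead of it and the grasp point (between the pads) lies 6 mm ahead of it; z points along the fingers, y is the line along which they close (so a half turn about z gives the same grasp; the last joint's range is limited). The gripper opens to 87 mm and grips with 3 to 60 N. Pads are 19 mm wide; open, the fingers measure 117 mm over their backs; the gripper's body (75 mm by 190 mm) begins 51 mm behind the grasp point.
Start: joints at [90.161, 22.042, 0.453, 0, -68.411, -14.817], TCP at [0.158, 0.605, 0.248] pointing down, gripper open.
Joint ranges: [-179.83, 179.83], [-69.29, 118.12], [-61.27, 80.66], [-181.25, 117.63], [-171.15, -9.14], [-177.46, 177.46]. Speed limits (degrees/s): [159.86, 159.86, 180, 180, 180, 180].

INTERFACE

Orientations are given as a 3x3 rotation matrix whose columns are the frame's x, y, z axes.
In Python, from station import r gives the robot as it stands.
- The arm moves only by the tool move_arm, never from a script. Its argument "series" is a list of rows, each an object with "grip": the opening, from 0 (shut) to 1 (fully open); "xyz": the shift along the tool's x, y, z in mm, a list of three; "angular": the turn, a rotation vector about the tool's x, y, z in rad, a list of three. A call has 1 to 10 rows; each row is the pose to reach, as a shift and turn from the pose commanded when the call began, along the tool's axes at that moment; what a row does not reach only later rows make up. A row lasts 1/10 s, in which the tool goes at most 50 mm and 8.59 degrees, less where a joint would pass 70% of its speed; a pose out of reach is approached as far as the arm can. A call with a gripper value outside its range is refused whole. The fingers move at their own pace and stop on an object; the grip force is fixed at half the most. Time passes only in rows, so rows that repeat a pose let the fingers close. It gives the time, the measured TCP pose, the force, the opening and the grip force at its end, in the units of the state.
- r.sense(): the state, without advancing time (a new reading comes with each control period).
- r.capture(name): name is "scene" or "top"; returns a dict with "img" (400x640x3 uint8, red, green, blue), "camera_matrix" (3x3 intrinsics, pixels), "rvec" (rotation vector, rad) and "tvec" (3), from world to camera coordinates, as OpenCV has them. Camera axes: x right, y down, z forward; pixel columns grow to the right and rows downward; lengths in m; the calibration is good to about 2 mm. A picture is of the moment at which its call begins. There is no depth.
- r.finish_job(): hands the job in; it is judged then, once.
The state is a dict: "time_s": time; "joints": joint angles; "joint_velocities": joint speeds; "effort": joint torques, N m; "tcp_pos": TCP position; "ee_rot": TCP orientation; "wrist_force": force on the tool from outside, world axes, zero at the start; "moment": the same for the moment, N m; "gripper_width": opening from 0.0 (shut) to 1.0 (fully open); "gripper_force": force on a finger pad.
Only numpy, scipy, OpenCV 4.12 (cv2) and the standard library are available. Lean on these libraries where they do the work, as an engineer would, in place of code of your own. Each camera call takes 0.05 s, during which the arm holds its last target. There are 200 camera calls.

TASK

The inspection lens standing face up on the desk has to have its front element taken out later: slacken its knurled retaining ring by rolling it round with a fingertip, anticlockwise seen from above. Bring the red mark on the ring round to the yellow index line, then count exactly two more full turns and leave the mark at the index line again. Press gently, keep off the glass, do not lift, tip or shove the lens head, leave the things beside it alone and move clear at the end.

Things in the scene. Friction and masses are not known exactly. Their poses are not given: they have to be found in the camera images.
- lens_head: Inspection lens head standing loose and face up on the desk, grey and black, about 1.2 kg, 116 mm across its foot flange and 79 mm high. Origin at the centre of its underside, z up. From the foot up: flange 10 mm thick, barrel 80 mm across, black shoulder 108 mm across with its top at 58 mm, then the retaining ring.
- ring_top (a point): Centre of the ring's flat top face, on the optical axis, 78.5 mm above the lens head's underside (open air over the glass). The metal top face is a flat band from 27 mm to 40 mm radius about this point. The ring's knurled side (36 fine vertical ribs) is 42 mm in radius and the ring is 20 mm tall. It is captive: it stays at this height as it turns.
- index_line (a point): The yellow index line on the shoulder just outside the ring, 48 mm from the axis on the lens head's -x side. It belongs to the lens head and does not turn with the ring. White ticks stand every 30 degrees round the rest of the shoulder.
- ring_mark (a point): Middle of the red mark on the top face of the ring, 33.5 mm from the axis; it turns with the ring. One white rib stands below it on the knurled side. The ring's friction is 0.06 N m (about 2 N along the rim) and holds it where it is left; some 6 to 12 N of fingertip pressure on the top band carries it round by friction.
- retaining_ring (a joint): Ring angle on the lens head in rad, counted on through full turns, growing as it is slackened (anticlockwise from above). 0: red mark at the yellow index line for the first time; 6.28 and 12.57: there again after one and two full turns. Starts between -1.3 and -0.3 (17 to 75 degrees short of the line); tight stop at -1.5, free up to 20.
- front_glass: The bluish front glass inside the ring, 52 mm across, fixed in the lens head. Origin on the axis at its underside, 64 mm above the desk; its highest point is 10 mm below the ring's top face. Not to be touched.
- flux_pot: Small round jar, green lid, white bottom, 41 mm across and 29 mm high, loose beside the lens. Origin at the centre of its underside. Leave alone.
- glass_tape: Roll of pale tape lying flat, 60 mm across, 19 mm high, loose beside the lens. Origin at the centre of its underside. Leave alone.
- magnet: Silvery square block magnet 27 x 27 x 10 mm, loose beside the lens. Origin at the centre of its underside. Leave alone.

How it is judged (in metres and radians):
On the way, in this order (a step that is already met when the one before it is completed fails the run):
1. the red mark has come round to the index line for the first time (value of joint retaining_ring above -0.05 rad), for 0.05 s.
2. one further full turn is done (value of joint retaining_ring above 6 rad), for 0.05 s.
3. the second full turn is done (value of joint retaining_ring above 12.2164 rad), for 0.05 s.
At the end, for the whole second after the job is handed in: The ring is at rest two full turns past the first time its red mark met the yellow index line, mark within 0.35 rad (20 degrees) of the line; the lens head stands upright where it was (index line within 20 mm of its start), and the jar, tape and magnet are within 20 mm of where they stood (value of joint retaining_ring between 12.2164 and 12.9164 rad and velocity of joint retaining_ring between -0.05 and 0.05 rad/s and distance of each of index_line, flux_pot, glass_tape, magnet from where it was at the start of the episode below 0.02 m and angle between lens_head's own z axis and vertical below 0.05 rad and linear speed of lens_head below 0.01 m/s); the robot touches nothing.
It fails at once if the ring is turned more than a third of a turn past the second full turn (value of joint retaining_ring above 14.6664 rad).
It fails at once if the glass is touched (contact force between anything else and front_glass above 0.5 N).
It fails at once if the lens head is lifted, tipped, or shoved or twisted more than 30 mm out of its place (height (world z) of lens_head above 0.008 m or angle between lens_head's own z axis and vertical above 0.12 rad or distance of index_line from where it was at the start of the episode above 0.03 m).
It fails at once if the lens head or its ring is pressed by the fingers with more than 60 N (contact force between the fingers and lens_head above 60 N).
It fails at once if the jar, tape roll or magnet is moved by more than 30 mm or picked up (distance of any of flux_pot, glass_tape, magnet from where it was at the start of the episode above 0.03 m).
It also fails if it takes over 64 s, if anything falls off the work surface, if the arm or the gripper's body presses on something with over 40 N, if the wrist force passes 120 N, or if a joint passes its speed limit or range.

## Working session

There is one attempt and no reset: what is moved stays moved. The work goes in short steps, Python scripts to look and compute and a tool call to move; the robot and the scene stay as the last step left them, time stands still between calls to the robot, and variables do not carry over. Pictures are saved under pics/ and viewed, at most 10 in all, crops included, and the job is handed in when it is done.

Besides the shell and the picture viewer there is one more tool, called after "Call:" as name(argument=value, ...) on one line, values as JSON. move_arm: Moves the arm, as the interface text tells. Its arguments: {"type":"object","properties":{"series":{"type":"array"}},"required":["series"]}

```bash
mkdir -p pics; ls
python3 - <<'E'
from station import r
import cv2
s=r.sense(); print(s)
for n in("scene","top"):
    c=r.capture(n); cv2.imwrite(f"pics/{n}0.png",c["img"][:,:,::-1]); print(n,c["camera_matrix"],c["rvec"],c["tvec"])
E
```

```text
pics
{'time_s': 0.0, 'joints': array([ 9.01600103e+01,  2.20910001e+01,  3.78998518e-01, -2.74464617e-02,
       -6.84116708e+01, -1.48160688e+01]), 'joint_velocities': array([-0.03230874,  0.13006205, -0.04002624, -0.04018822, -0.05045813,
        0.05847099]), 'effort': array([ 3.14760082e-04, -3.90665352e+01,  1.87407929e+01,  4.21967581e+00,
        1.09537400e-02, -1.99088918e-04]), 'tcp_pos': array([0.15798807, 0.60413004, 0.2464557 ]), 'ee_rot': array([[ 9.67417377e-01, -2.53186545e-01, -4.39398124e-04],
       [-2.53186897e-01, -9.67414974e-01, -2.15968480e-03],
       [ 1.21722807e-04,  2.20056645e-03, -9.99997571e-01]]), 'wrist_force': array([-0.44499835, -0.70300823,  0.12013695]), 'moment': array([-0.01318229,  0.01992595, -0.01813633]), 'gripper_force': 0.0, 'gripper_width': 1.0024696204410941}
scene [[500.18475785   0.         311.42488297]
 [  0.         500.18475785 195.58957676]
 [  0.           0.           1.        ]] [ 2.03652924 -0.47496964  0.28440257] [-0.59168222  0.10749817  0.83470674]
top [[385.5612338    0.         316.58160138]
 [  0.         385.5612338  199.01693706]
 [  0.           0.           1.        ]] [ 2.16387383 -2.18674413  0.13207155] [-0.17076884  0.58393362  0.85730751]
```

View pics/top0.png

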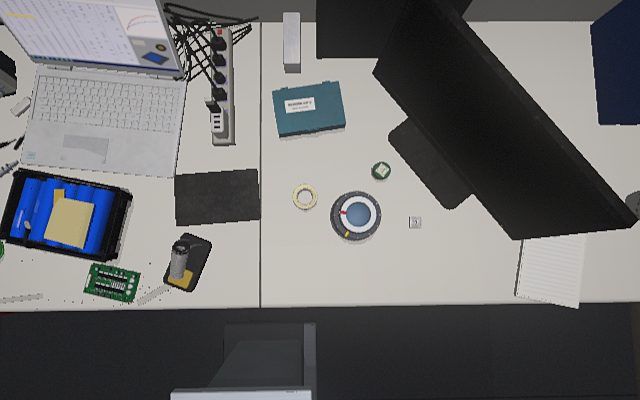

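View pics/scene0.png

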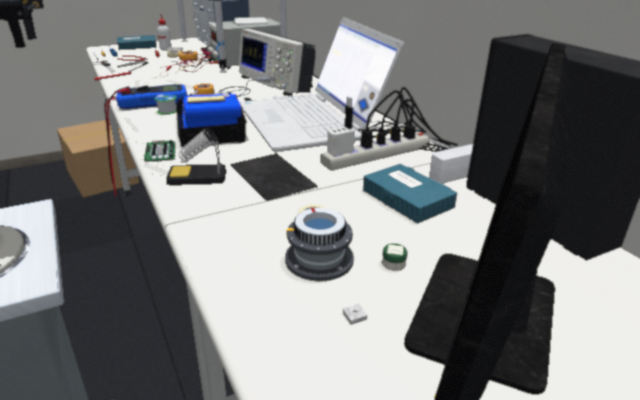

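The top view shows the lens near (357,214), the tape at (305,196), the jar at (381,170) and the magnet at (415,222). The red mark is near (343,212) and the yellow index near (347,235). The monitor stands to the right of the lens.

```bash
cat > h.py <<'E'
import numpy as np,cv2
from station import r
def ray(c,uv,z):
    R=cv2.Rodrigues(np.array(c["rvec"],float))[0];t=np.array(c["tvec"],float).ravel()
    d=R.T@np.linalg.inv(c["camera_matrix"])@[uv[0],uv[1],1];o=-R.T@t
    return o+d*(z-o[2])/d[2]
def cen(m): 
    y,x=np.nonzero(m); return (x.mean(),y.mean(),len(x)) if len(x) else None
def look(box=(320,180,400,250)):
    c=r.capture("top");x0,y0,x1,y1=box
    im=c["img"][y0:y1,x0:x1];h=cv2.cvtColor(im,cv2.COLOR_RGB2HSV).astype(int);H,S,V=h[...,0],h[...,1],h[...,2]
    red=cen(((H<6)|(H>172))&(S>120)&(V>80)); yel=cen((H>18)&(H<35)&(S>120)&(V>100))
    f=lambda p,z: None if p is None else ray(c,(p[0]+x0,p[1]+y0),z)
    return c,f(red,.0785),f(yel,.058),red,yel
E
python3 - <<'E'
from h import *
c,red,yel,a,b=look(); print(red,yel,a,b)
print("cam",ray(c,(320,200),0), -cv2.Rodrigues(np.array(c["rvec"],float))[0].T@np.ravel(c["tvec"]))
im=c["img"]
# bright ring band: fit ellipse
crop=im[180:250,320:400]; g=crop.min(2)
for n,uv,z in(("tape",(305,196),.019),("jar",(381,170),.029),("mag",(415,222),.01),("centre",(357,214),.0785),("monL",(373,72),.3),("monbase",(388,133),0),("monbase2",(450,208),0),("moncorner",(512,240),.1)): print(n,ray(c,uv,z).round(3))
cv2.imwrite("pics/crop.png",cv2.resize(im[150:270,280:440,::-1],None,fx=5,fy=5,interpolation=cv2.INTER_CUBIC))
E
```

```text
[ 0.54821248 -0.23282795  0.0785    ] [ 0.50196254 -0.24195168  0.058     ] (np.float64(22.75), np.float64(32.0), 12) (np.float64(26.466666666666665), np.float64(53.4), 15)
cam [ 0.58302827 -0.18559066  0.        ] [ 0.48918675 -0.16172462  0.9163286 ]
tape [ 0.591 -0.15   0.019]
jar [ 0.649 -0.328  0.029]
mag [ 0.528 -0.409  0.01 ]
centre [ 0.544 -0.264  0.079]
monL [ 0.766 -0.269  0.3  ]
monbase [ 0.746 -0.354  0.   ]
monbase2 [ 0.561 -0.497  0.   ]
moncorner [ 0.483 -0.59   0.1  ]
```

View pics/crop.png

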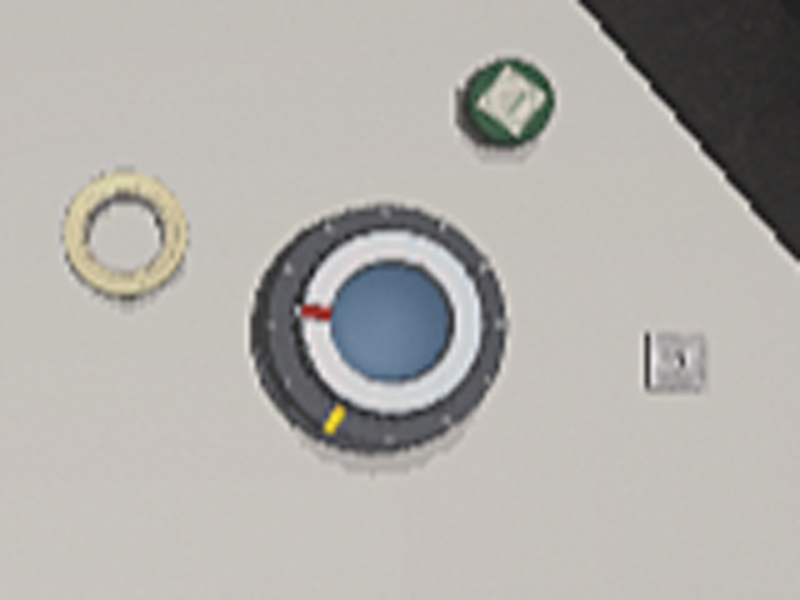

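Run:
```python
from h import *
c,red,yel,a,b=look()
im=c["img"][180:250,320:400].astype(int)
m=(im.min(2)>150).astype(np.uint8)
blue=((im[...,2]-im[...,0])>25).astype(np.uint8)
# glass disc at z~.066; ring band = bright comp near centre
n,l,st,ce=cv2.connectedComponentsWithStats(m); 
print(st)
# band pixels: near approx centre
R=cv2.Rodrigues(np.array(c["rvec"],float))[0]
P=np.array([ray(c,(x+320,y+180),.0785)[:2] for y,x in zip(*np.nonzero(m))])
best=None
for cx in np.arange(.53,.56,.001):
  for cy in np.arange(-.28,-.25,.001):
    d=np.hypot(P[:,0]-cx,P[:,1]-cy); s=((d>.027)&(d<.040)).sum()-2*(((d<.027)|((d>.041)&(d<.05))).sum())
    if best is None or s>best[0]: best=(s,cx,cy)
print(best,red,yel)
C=np.array(best[1:]); an=lambda p:np.degrees(np.arctan2(*(p[:2]-C)[::-1]))
print(an(red),an(yel),np.hypot(*(red[:2]-C)),np.hypot(*(yel[:2]-C)))
s=r.sense(); print("shift tool mm (to C, z .248):",1000*np.array(s["ee_rot"]).T@(np.r_[C,.2]-s["tcp_pos"]))
k=r.capture("scene")
for uv in((373,72),(512,240)):
  for z in(.08,.15,.3,.5):
    p=ray(c,uv,z); print(uv,z,p.round(3),cv2.projectPoints(p,np.array(k["rvec"],float),np.array(k["tvec"],float),k["camera_matrix"],None)[0].ravel().round())
```

```text
[[  10    0   53   62 1516]
 [   0    0   80   70 3571]
 [  25   15    1    1    1]
 [  21   16   35   36  509]
 [  56   23    1    1    1]
 [  19   31    1    2    2]]
(np.int64(487), np.float64(0.544), np.float64(-0.266)) [ 0.54821248 -0.23282795  0.0785    ] [ 0.50196254 -0.24195168  0.058     ]
82.76281829872988 150.22747642477793 0.033438446169135556 0.04843005183648456
shift tool mm (to C, z .248): [593.67323002 744.26769352  47.94404301]
(373, 72) 0.08 [ 0.865 -0.307  0.08 ] [491. 189.]
(373, 72) 0.15 [ 0.834 -0.295  0.15 ] [479. 153.]
(373, 72) 0.3 [ 0.766 -0.269  0.3  ] [450.  67.]
(373, 72) 0.5 [ 0.676 -0.234  0.5  ] [401. -81.]
(512, 240) 0.08 [ 0.483 -0.6    0.08 ] [417. 387.]
(512, 240) 0.15 [ 0.484 -0.563  0.15 ] [402. 313.]
(512, 240) 0.3 [ 0.485 -0.485  0.3  ] [371. 149.]
(512, 240) 0.5 [ 0.486 -0.38   0.5  ] [327. -80.]
```

Call:
move_arm(series=[{"grip":0.667,"xyz":[33,12,0],"angular":[0,0,0.15]},{"grip":0.667,"xyz":[67,25,0],"angular":[0,0,0.3]},{"grip":0.667,"xyz":[100,37,0],"angular":[0,0,0.45]},{"grip":0.667,"xyz":[134,50,0],"angular":[0,0,0.6]},{"grip":0.667,"xyz":[167,62,0],"angular":[0,0,0.75]},{"grip":0.667,"xyz":[200,74,0],"angular":[0,0,0.9]},{"grip":0.667,"xyz":[234,87,0],"angular":[0,0,1.05]},{"grip":0.667,"xyz":[267,99,0],"angular":[0,0,1.2]},{"grip":0.667,"xyz":[300,112,0],"angular":[0,0,1.35]},{"grip":0.667,"xyz":[334,124,0],"angular":[0,0,1.5]}])

```text
time_s: 1.25
tcp_pos: [0.4508, 0.3991, 0.2476]
ee_rot: [[-0.19, -0.982, -0.0], [-0.982, 0.19, -0.0], [0.0, 0.0, -1.0]]
wrist_force: [0.9, 0.4, 0.2]
gripper_width: 0.666
gripper_force: 0.0
```

```bash
python3 -c "
from h import *
s=r.sense();print(s['joints'],s['tcp_pos'],s['ee_rot'],s['gripper_width'],s['time_s'])"
```

```text
[ 5.69107020e+01  1.98156497e+01 -2.91737611e+00 -5.98421896e-03
 -6.72715684e+01 -6.78549982e+01] [0.45078341 0.39912921 0.24757443] [[-1.89894174e-01 -9.81804557e-01 -1.24485796e-04]
 [-9.81804564e-01  1.89894177e-01 -1.45855647e-05]
 [ 3.79593016e-05  1.19451009e-04 -9.99999992e-01]] 0.6660539791107626 1.25
```

Call:
move_arm(series=[{"grip":0.667,"xyz":[32,-18,0],"angular":[0,0,0.15]},{"grip":0.667,"xyz":[64,-36,0],"angular":[0,0,0.3]},{"grip":0.667,"xyz":[97,-55,0],"angular":[0,0,0.45]},{"grip":0.667,"xyz":[129,-73,0],"angular":[0,0,0.6]},{"grip":0.667,"xyz":[161,-91,0],"angular":[0,0,0.75]},{"grip":0.667,"xyz":[193,-109,0],"angular":[0,0,0.9]},{"grip":0.667,"xyz":[225,-127,0],"angular":[0,0,1.05]},{"grip":0.667,"xyz":[258,-146,0],"angular":[0,0,1.2]},{"grip":0.667,"xyz":[290,-164,0],"angular":[0,0,1.35]},{"grip":0.667,"xyz":[322,-182,0],"angular":[0,0,1.5]}])

```text
time_s: 2.25
tcp_pos: [0.5698, 0.0487, 0.2475]
ee_rot: [[-0.993, 0.12, 0.0], [0.12, 0.993, 0.0], [0.0, 0.0, -1.0]]
wrist_force: [0.7, -0.7, 0.0]
gripper_width: 0.669
gripper_force: 0.0
```

Call:
move_arm(series=[{"grip":0.667,"xyz":[-1,-32,0],"angular":[0,0,0.15]},{"grip":0.667,"xyz":[-2,-63,0],"angular":[0,0,0.3]},{"grip":0.667,"xyz":[-3,-95,0],"angular":[0,0,0.45]},{"grip":0.667,"xyz":[-4,-127,0],"angular":[0,0,0.6]},{"grip":0.667,"xyz":[-5,-158,0],"angular":[0,0,0.75]},{"grip":0.667,"xyz":[-6,-190,0],"angular":[0,0,0.9]},{"grip":0.667,"xyz":[-7,-222,0],"angular":[0,0,1.05]},{"grip":0.667,"xyz":[-8,-253,0],"angular":[0,0,1.2]},{"grip":0.667,"xyz":[-9,-285,0],"angular":[0,0,1.35]},{"grip":0.667,"xyz":[-10,-317,0],"angular":[0,0,1.5]}])

```text
time_s: 3.25
tcp_pos: [0.543, -0.2671, 0.2475]
ee_rot: [[0.049, 0.999, -0.0], [0.999, -0.049, 0.0], [0.0, -0.0, -1.0]]
wrist_force: [0.2, 0.4, 0.1]
gripper_width: 0.669
gripper_force: 0.0
```

```bash
python3 -c "
from h import *
s=r.sense();print(s['joints'],s['tcp_pos'],s['gripper_width'],s['time_s'],s['wrist_force'])
print(1000*s['ee_rot'].T@(np.array([.544,-.266,.1085])-s['tcp_pos']))"
```

```text
[-1.08825129e+01  2.01206355e+01 -2.47691643e+00 -5.16896206e-03
 -6.74116584e+01 -1.71952670e+02] [ 0.54302862 -0.26710149  0.24746996] 0.668938310712103 3.25 [0.2149347  0.41686142 0.08830167]
[  1.13363605   0.93616796 138.96993963]
```

Call:
move_arm(series=[{"grip":0.667,"xyz":[1,1,40],"angular":[0,0,0]},{"grip":0.667,"xyz":[1,1,80],"angular":[0,0,0]},{"grip":0.667,"xyz":[1,1,110],"angular":[0,0,0]},{"grip":0.667,"xyz":[1,1,125],"angular":[0,0,0]},{"grip":0.667,"xyz":[1,1,134],"angular":[0,0,0]},{"grip":0.667,"xyz":[1,1,138],"angular":[0,0,0]},{"grip":0.667,"xyz":[1,1,138],"angular":[0,0,0]}])

```text
time_s: 3.95
tcp_pos: [0.5447, -0.265, 0.1098]
ee_rot: [[0.043, 0.999, 0.0], [0.999, -0.043, -0.0], [-0.0, 0.0, -1.0]]
wrist_force: [0.9, 0.3, 1.1]
gripper_width: 0.668
gripper_force: 0.0
```

Run:
```python
from h import *
k=r.capture("scene");t=r.capture("top")
a=cv2.resize(k["img"][170:290,240:400],(640,480),interpolation=cv2.INTER_CUBIC)
cv2.imwrite("pics/s1.png",a[:,:,::-1])
print(r.sense()["tcp_pos"],r.sense()["wrist_force"])
```

```text
[ 0.5450943  -0.26509794  0.11069128] [0.14033491 0.32955711 0.6596116 ]
```

View pics/s1.png

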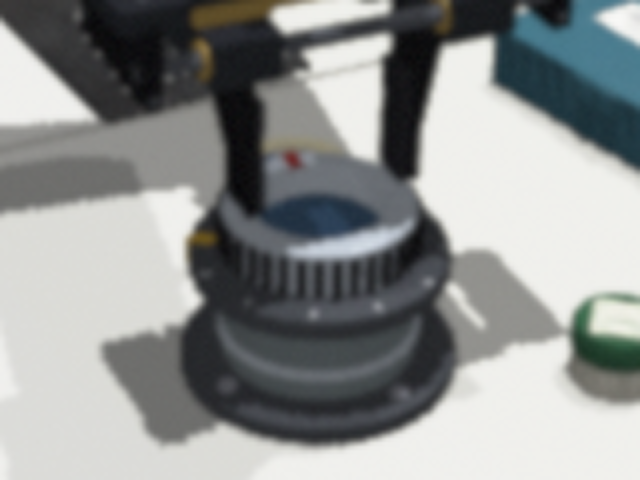

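The picture shows both fingertips just above the metal band: left tip at (245,205), right tip at (400,175). The red mark lies between them at (292,158).

Call:
move_arm(series=[{"grip":0.667,"xyz":[0,0,2],"angular":[0,0,0]},{"grip":0.667,"xyz":[0,0,4],"angular":[0,0,0]},{"grip":0.667,"xyz":[0,0,5],"angular":[0,0,0]},{"grip":0.667,"xyz":[0,0,6],"angular":[0,0,0]},{"grip":0.667,"xyz":[0,0,6.5],"angular":[0,0,0]},{"grip":0.667,"xyz":[0,0,7],"angular":[0,0,0]},{"grip":0.667,"xyz":[0,0,7],"angular":[0,0,0]}])

```text
time_s: 4.75
tcp_pos: [0.5444, -0.2649, 0.1039]
ee_rot: [[0.043, 0.999, 0.0], [0.999, -0.043, -0.0], [-0.0, 0.0, -1.0]]
wrist_force: [-3.0, 1.4, 6.2]
gripper_width: 0.669
gripper_force: 3.5
```

Call:
move_arm(series=[{"grip":0.667,"xyz":[0,0,0.5],"angular":[0,0,0]},{"grip":0.667,"xyz":[0,0,0.5],"angular":[0,0,-0.1]},{"grip":0.667,"xyz":[0,0,0.5],"angular":[0,0,-0.2]},{"grip":0.667,"xyz":[0,0,0.5],"angular":[0,0,-0.3]},{"grip":0.667,"xyz":[0,0,0.5],"angular":[0,0,-0.4]}])

```text
time_s: 5.25
tcp_pos: [0.5441, -0.2646, 0.1039]
ee_rot: [[-0.353, 0.936, -0.0], [0.936, 0.353, 0.0], [0.0, -0.0, -1.0]]
wrist_force: [-3.6, 1.7, 9.6]
gripper_width: 0.671
gripper_force: 5.0
```

```bash
cat > st.py <<'E'
from h import *
C=np.array([.544,-.266]); an=lambda p:None if p is None else np.degrees(np.arctan2(*(p[:2]-C)[::-1])).round(1)
c,red,yel,a,b=look(); s=r.sense()
print("red",an(red),a and a[2],"yel",an(yel),yel,"j1,j6",s["joints"][[0,5]].round(1),s["tcp_pos"].round(4),"F",s["wrist_force"].round(1),"M",s["moment"].round(2),s["time_s"])
E
python3 st.py
```

```text
red None None yel 150.1 [ 0.50108448 -0.24134157  0.058     ] j1,j6 [ -10.6 -148.5] [ 0.544  -0.2646  0.1039] F [-3.4  4.1 10.5] M [1.02 0.95 0.06] 5.3
```

Call:
move_arm(series=[{"grip":0.667,"xyz":[0,0,0],"angular":[0,0,-0.15]},{"grip":0.667,"xyz":[0,0,0],"angular":[0,0,-0.3]},{"grip":0.667,"xyz":[0,0,0],"angular":[0,0,-0.45]},{"grip":0.667,"xyz":[0,0,0],"angular":[0,0,-0.6]},{"grip":0.667,"xyz":[0,0,0],"angular":[0,0,-0.75]},{"grip":0.667,"xyz":[0,0,0],"angular":[0,0,-0.9]},{"grip":0.667,"xyz":[0,0,0],"angular":[0,0,-1.05]},{"grip":0.667,"xyz":[0,0,0],"angular":[0,0,-1.2]},{"grip":0.667,"xyz":[0,0,0],"angular":[0,0,-1.35]},{"grip":0.667,"xyz":[0,0,0],"angular":[0,0,-1.5]}])

```text
time_s: 6.3
tcp_pos: [0.5432, -0.2644, 0.1039]
ee_rot: [[-0.958, -0.288, -0.002], [-0.288, 0.958, 0.001], [0.002, 0.001, -1.0]]
wrist_force: [-6.1, 4.7, 11.9]
gripper_width: 0.665
gripper_force: 5.9
```

Run:
```python
import st
from h import *
k=r.capture("scene")
o=np.vstack([cv2.resize(x[:,:,::-1],(640,300),interpolation=cv2.INTER_CUBIC) for x in (k["img"][190:290,220:433],st.c["img"][170:258,270:458])])
cv2.imwrite("pics/s2.png",o)
```

```text
red -170.9 7 yel 135.8 [ 0.4975555  -0.22083169  0.058     ] j1,j6 [-10.6 -62.3] [ 0.5432 -0.2644  0.1039] F [-4.8  4.1 11.2] M [1.34 1.4  0.04] 6.35
```

View pics/s2.png

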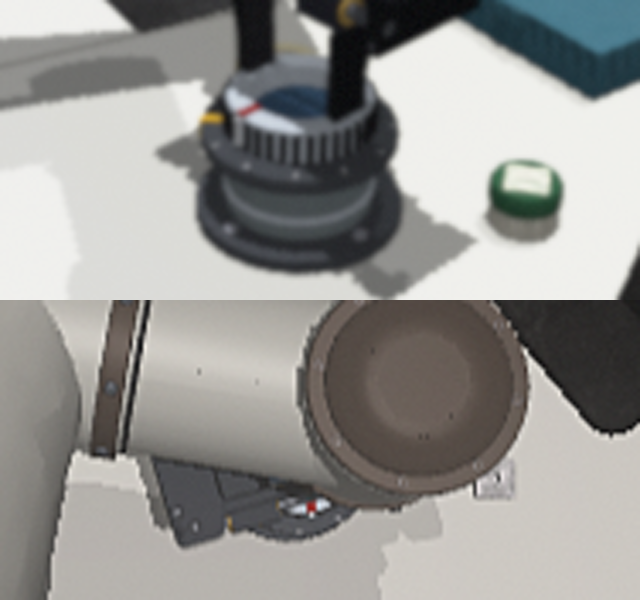

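Red has moved from 82.8° to 189.1°, against 109° commanded, so there is almost no slip. The red mark shows at (310,507) in the lower panel, past the yellow line.

Call:
move_arm(series=[{"grip":0.667,"xyz":[0,0,0],"angular":[0,0,-0.15]},{"grip":0.667,"xyz":[0,0,0],"angular":[0,0,-0.3]},{"grip":0.667,"xyz":[0,0,0],"angular":[0,0,-0.45]},{"grip":0.667,"xyz":[0,0,0],"angular":[0,0,-0.6]},{"grip":0.667,"xyz":[0,0,0],"angular":[0,0,-0.75]},{"grip":0.667,"xyz":[0,0,0],"angular":[0,0,-0.9]},{"grip":0.667,"xyz":[0,0,0],"angular":[0,0,-1.05]},{"grip":0.667,"xyz":[0,0,0],"angular":[0,0,-1.2]},{"grip":0.667,"xyz":[0,0,0],"angular":[0,0,-1.35]},{"grip":0.667,"xyz":[0,0,0],"angular":[0,0,-1.5]}])

```text
time_s: 7.4
tcp_pos: [0.5429, -0.2659, 0.1039]
ee_rot: [[0.219, -0.976, -0.003], [-0.976, -0.219, -0.001], [0.001, 0.003, -1.0]]
wrist_force: [-5.6, -2.5, 9.7]
gripper_width: 0.672
gripper_force: 4.9
```

```bash
python3 st.py
```

```text
red None None yel 149.9 [ 0.50119691 -0.24117697  0.058     ] j1,j6 [-10.7  23.6] [ 0.543  -0.2659  0.1039] F [-5.2 -0.7 10.1] M [-0.27  1.63  0.02] 7.45
```

Call:
move_arm(series=[{"grip":0.667,"xyz":[0,0,0],"angular":[0,0,-0.15]},{"grip":0.667,"xyz":[0,0,0],"angular":[0,0,-0.3]},{"grip":0.667,"xyz":[0,0,0],"angular":[0,0,-0.45]},{"grip":0.667,"xyz":[0,0,0],"angular":[0,0,-0.6]},{"grip":0.667,"xyz":[0,0,0],"angular":[0,0,-0.75]},{"grip":0.667,"xyz":[0,0,0],"angular":[0,0,-0.9]},{"grip":0.667,"xyz":[0,0,0],"angular":[0,0,-1.05]},{"grip":0.667,"xyz":[0,0,0],"angular":[0,0,-1.2]},{"grip":0.667,"xyz":[0,0,0],"angular":[0,0,-1.35]},{"grip":0.667,"xyz":[0,0,0],"angular":[0,0,-1.5]}])

```text
time_s: 8.45
tcp_pos: [0.545, -0.265, 0.1039]
ee_rot: [[0.989, 0.15, 0.002], [0.15, -0.989, -0.001], [0.002, 0.001, -1.0]]
wrist_force: [-1.8, 2.6, 8.7]
gripper_width: 0.668
gripper_force: 4.3
```

Call:
move_arm(series=[{"grip":0.667,"xyz":[0,0,0],"angular":[0,0,-0.15]},{"grip":0.667,"xyz":[0,0,0],"angular":[0,0,-0.3]},{"grip":0.667,"xyz":[0,0,0],"angular":[0,0,-0.45]},{"grip":0.667,"xyz":[0,0,0],"angular":[0,0,-0.6]},{"grip":0.667,"xyz":[0,0,0],"angular":[0,0,-0.75]},{"grip":0.667,"xyz":[0,0,0],"angular":[0,0,-0.9]},{"grip":0.667,"xyz":[0,0,0],"angular":[0,0,-0.9]},{"grip":0.667,"xyz":[0,0,-5],"angular":[0,0,-0.9]},{"grip":0.667,"xyz":[0,0,-12],"angular":[0,0,-0.9]}])

```text
time_s: 9.35
tcp_pos: [0.5443, -0.2649, 0.114]
ee_rot: [[0.503, 0.864, -0.0], [0.864, -0.503, 0.0], [-0.0, -0.0, -1.0]]
wrist_force: [0.5, -0.5, -0.4]
gripper_width: 0.669
gripper_force: 0.0
```

```bash
python3 st.py
```

```text
red None None yel None None j1,j6 [-10.7 160.5] [ 0.5452 -0.2653  0.1156] F [-0.3 -0.8  1.2] M [-0.1  -0.11 -0.04] 9.4
```

Call:
move_arm(series=[{"grip":0.667,"xyz":[0,0,0],"angular":[0,0,0.15]},{"grip":0.667,"xyz":[0,0,0],"angular":[0,0,0.3]},{"grip":0.667,"xyz":[0,0,0],"angular":[0,0,0.45]},{"grip":0.667,"xyz":[0,0,0],"angular":[0,0,0.6]},{"grip":0.667,"xyz":[0,0,0],"angular":[0,0,0.75]},{"grip":0.667,"xyz":[0,0,0],"angular":[0,0,0.9]},{"grip":0.667,"xyz":[0,0,0],"angular":[0,0,1.05]},{"grip":0.667,"xyz":[0,0,0],"angular":[0,0,1.2]},{"grip":0.667,"xyz":[0,0,0],"angular":[0,0,1.35]},{"grip":0.667,"xyz":[0,0,0],"angular":[0,0,1.5]}])

```text
time_s: 10.4
tcp_pos: [0.5445, -0.2651, 0.1139]
ee_rot: [[0.895, -0.446, 0.0], [-0.446, -0.895, -0.0], [0.0, 0.0, -1.0]]
wrist_force: [0.7, 0.4, -0.8]
gripper_width: 0.667
gripper_force: 0.0
```

Call:
move_arm(series=[{"grip":0.667,"xyz":[0,0,0],"angular":[0,0,0.15]},{"grip":0.667,"xyz":[0,0,0],"angular":[0,0,0.3]},{"grip":0.667,"xyz":[0,0,0],"angular":[0,0,0.45]},{"grip":0.667,"xyz":[0,0,0],"angular":[0,0,0.6]},{"grip":0.667,"xyz":[0,0,0],"angular":[0,0,0.75]},{"grip":0.667,"xyz":[0,0,0],"angular":[0,0,0.9]},{"grip":0.667,"xyz":[0,0,0],"angular":[0,0,1.05]},{"grip":0.667,"xyz":[0,0,0],"angular":[0,0,1.2]},{"grip":0.667,"xyz":[0,0,0],"angular":[0,0,1.35]},{"grip":0.667,"xyz":[0,0,0],"angular":[0,0,1.5]}])

```text
time_s: 11.4
tcp_pos: [0.5445, -0.2652, 0.1139]
ee_rot: [[-0.382, -0.924, 0.0], [-0.924, 0.382, -0.0], [0.0, -0.0, -1.0]]
wrist_force: [0.1, 0.5, -0.2]
gripper_width: 0.669
gripper_force: 0.0
```

Call:
move_arm(series=[{"grip":0.667,"xyz":[0,0,0],"angular":[0,0,0.15]},{"grip":0.667,"xyz":[0,0,0],"angular":[0,0,0.3]},{"grip":0.667,"xyz":[0,0,0],"angular":[0,0,0.45]},{"grip":0.667,"xyz":[0,0,0],"angular":[0,0,0.6]},{"grip":0.667,"xyz":[0,0,0],"angular":[0,0,0.75]},{"grip":0.667,"xyz":[0,0,0],"angular":[0,0,0.9]},{"grip":0.667,"xyz":[0,0,0],"angular":[0,0,1.05]},{"grip":0.667,"xyz":[0,0,0],"angular":[0,0,1.2]},{"grip":0.667,"xyz":[0,0,0],"angular":[0,0,1.35]},{"grip":0.667,"xyz":[0,0,0],"angular":[0,0,1.5]}])

```text
time_s: 12.4
tcp_pos: [0.5445, -0.2652, 0.1139]
ee_rot: [[-0.949, 0.315, 0.0], [0.315, 0.949, -0.0], [-0.0, -0.0, -1.0]]
wrist_force: [0.8, -1.0, 0.2]
gripper_width: 0.668
gripper_force: 0.0
```

Call:
move_arm(series=[{"grip":0.667,"xyz":[0,0,0],"angular":[0,0,0.15]},{"grip":0.667,"xyz":[0,0,0],"angular":[0,0,0.3]},{"grip":0.667,"xyz":[0,0,0],"angular":[0,0,0.45]},{"grip":0.667,"xyz":[0,0,0],"angular":[0,0,0.6]},{"grip":0.667,"xyz":[0,0,0],"angular":[0,0,0.75]},{"grip":0.667,"xyz":[0,0,4],"angular":[0,0,0.9]},{"grip":0.667,"xyz":[0,0,8],"angular":[0,0,0.9]},{"grip":0.667,"xyz":[0,0,10],"angular":[0,0,0.9]},{"grip":0.667,"xyz":[0,0,11],"angular":[0,0,0.9]},{"grip":0.667,"xyz":[0,0,11.5],"angular":[0,0,0.9]}])

```text
time_s: 13.4
tcp_pos: [0.5442, -0.265, 0.1039]
ee_rot: [[-0.352, 0.936, -0.001], [0.936, 0.352, -0.0], [-0.0, -0.001, -1.0]]
wrist_force: [-2.3, 2.9, 9.3]
gripper_width: 0.668
gripper_force: 4.7
```

Run:
```python
import st
from h import *
k=r.capture("scene")
cv2.imwrite("pics/s3.png",cv2.resize(k["img"][190:290,260:393,::-1],(665,500),interpolation=cv2.INTER_CUBIC))
```

```text
red None None yel 150.1 [ 0.50108448 -0.24134157  0.058     ] j1,j6 [ -10.6 -148.8] [ 0.5442 -0.265   0.1039] F [-2.8  1.2  6.7] M [0.44 0.65 0.03] 13.45
```

View pics/s3.png

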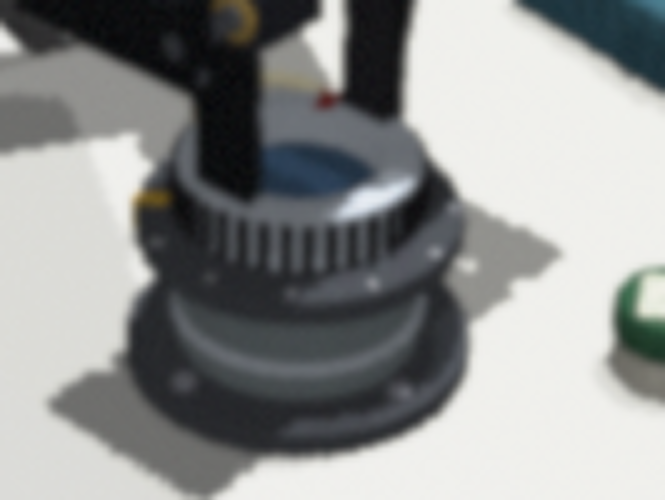

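Red shows at (326,100) in this crop, just left of the right finger at the far side, near the expected angle of about 50°. Nothing has shifted, so the second stroke is next.

Call:
move_arm(series=[{"grip":0.667,"xyz":[0,0,0.4],"angular":[0,0,-0.15]},{"grip":0.667,"xyz":[0,0,0.4],"angular":[0,0,-0.3]},{"grip":0.667,"xyz":[0,0,0.4],"angular":[0,0,-0.45]},{"grip":0.667,"xyz":[0,0,0.4],"angular":[0,0,-0.6]},{"grip":0.667,"xyz":[0,0,0.4],"angular":[0,0,-0.75]},{"grip":0.667,"xyz":[0,0,0.4],"angular":[0,0,-0.9]},{"grip":0.667,"xyz":[0,0,0.4],"angular":[0,0,-1.05]},{"grip":0.667,"xyz":[0,0,0.4],"angular":[0,0,-1.2]},{"grip":0.667,"xyz":[0,0,0.4],"angular":[0,0,-1.35]},{"grip":0.667,"xyz":[0,0,0.4],"angular":[0,0,-1.5]}])

```text
time_s: 14.5
tcp_pos: [0.5435, -0.2643, 0.1039]
ee_rot: [[-0.957, -0.291, -0.002], [-0.291, 0.957, 0.001], [0.002, 0.001, -1.0]]
wrist_force: [-4.3, 5.3, 11.5]
gripper_width: 0.67
gripper_force: 5.6
```

Run:
```python
import st
from h import *
k=r.capture("scene"); p=ray(k,(325.2,210),.0785); print("before stroke",st.an(p),np.hypot(*(p[:2]-st.C)))
```

```text
red None None yel 135.1 [ 0.49865991 -0.22085036  0.058     ] j1,j6 [-10.6 -62.2] [ 0.5435 -0.2644  0.1039] F [-4.8  4.1 11.4] M [1.51 1.23 0.04] 14.55
before stroke 48.3 0.0328198913289189
```

Call:
move_arm(series=[{"grip":0.667,"xyz":[0,0,0],"angular":[0,0,-0.15]},{"grip":0.667,"xyz":[0,0,0],"angular":[0,0,-0.3]},{"grip":0.667,"xyz":[0,0,0],"angular":[0,0,-0.45]},{"grip":0.667,"xyz":[0,0,0],"angular":[0,0,-0.6]},{"grip":0.667,"xyz":[0,0,0],"angular":[0,0,-0.75]},{"grip":0.667,"xyz":[0,0,0],"angular":[0,0,-0.9]},{"grip":0.667,"xyz":[0,0,0],"angular":[0,0,-1.05]},{"grip":0.667,"xyz":[0,0,0],"angular":[0,0,-1.2]},{"grip":0.667,"xyz":[0,0,0],"angular":[0,0,-1.35]},{"grip":0.667,"xyz":[0,0,0],"angular":[0,0,-1.5]}])

```text
time_s: 15.6
tcp_pos: [0.5433, -0.2659, 0.1039]
ee_rot: [[0.222, -0.975, -0.002], [-0.975, -0.222, -0.001], [0.001, 0.002, -1.0]]
wrist_force: [-5.2, -0.7, 9.3]
gripper_width: 0.662
gripper_force: 4.5
```

Call:
move_arm(series=[{"grip":0.667,"xyz":[0,0,0],"angular":[0,0,-0.15]},{"grip":0.667,"xyz":[0,0,0],"angular":[0,0,-0.3]},{"grip":0.667,"xyz":[0,0,0],"angular":[0,0,-0.45]},{"grip":0.667,"xyz":[0,0,0],"angular":[0,0,-0.6]},{"grip":0.667,"xyz":[0,0,0],"angular":[0,0,-0.75]},{"grip":0.667,"xyz":[0,0,0],"angular":[0,0,-0.9]},{"grip":0.667,"xyz":[0,0,0],"angular":[0,0,-1.05]},{"grip":0.667,"xyz":[0,0,0],"angular":[0,0,-1.2]},{"grip":0.667,"xyz":[0,0,0],"angular":[0,0,-1.35]},{"grip":0.667,"xyz":[0,0,0],"angular":[0,0,-1.5]}])

```text
time_s: 16.6
tcp_pos: [0.5449, -0.2649, 0.1039]
ee_rot: [[0.988, 0.153, 0.001], [0.153, -0.988, -0.0], [0.001, 0.001, -1.0]]
wrist_force: [-1.6, 3.2, 9.0]
gripper_width: 0.664
gripper_force: 4.3
```

Call:
move_arm(series=[{"grip":0.667,"xyz":[0,0,0],"angular":[0,0,-0.15]},{"grip":0.667,"xyz":[0,0,0],"angular":[0,0,-0.3]},{"grip":0.667,"xyz":[0,0,0],"angular":[0,0,-0.45]},{"grip":0.667,"xyz":[0,0,0],"angular":[0,0,-0.6]},{"grip":0.667,"xyz":[0,0,0],"angular":[0,0,-0.75]},{"grip":0.667,"xyz":[0,0,0],"angular":[0,0,-0.9]},{"grip":0.667,"xyz":[0,0,0],"angular":[0,0,-0.9]},{"grip":0.667,"xyz":[0,0,-5],"angular":[0,0,-0.9]},{"grip":0.667,"xyz":[0,0,-12],"angular":[0,0,-0.9]}])

```text
time_s: 17.5
tcp_pos: [0.5443, -0.265, 0.1141]
ee_rot: [[0.501, 0.865, -0.0], [0.865, -0.501, -0.0], [-0.0, -0.0, -1.0]]
wrist_force: [-0.4, 0.9, 0.1]
gripper_width: 0.666
gripper_force: 0.0
```

```bash
cat > sc.py <<'E'
import st
from h import *
k=r.capture("scene"); im=k["img"][195:260,270:370]
h=cv2.cvtColor(im,cv2.COLOR_RGB2HSV).astype(int)
p=cen(((h[...,0]<6)|(h[...,0]>172))&(h[...,1]>110)&(h[...,2]>60)); print("scene red px",p)
if p:
    q=ray(k,(p[0]+270,p[1]+195),.0785); print("scene red",st.an(q),np.hypot(*(q[:2]-st.C)))
E
python3 sc.py
```

```text
red None None yel None None j1,j6 [-10.7 160.5] [ 0.5452 -0.2653  0.1156] F [ 0.1 -0.2  1.1] M [-0.09 -0.16 -0.01] 17.55
scene red px None
```

Call:
move_arm(series=[{"grip":0.667,"xyz":[0,0,0],"angular":[0,0,0.15]},{"grip":0.667,"xyz":[0,0,0],"angular":[0,0,0.3]},{"grip":0.667,"xyz":[0,0,0],"angular":[0,0,0.45]},{"grip":0.667,"xyz":[0,0,0],"angular":[0,0,0.6]},{"grip":0.667,"xyz":[0,0,0],"angular":[0,0,0.75]},{"grip":0.667,"xyz":[0,0,0],"angular":[0,0,0.9]},{"grip":0.667,"xyz":[0,0,0],"angular":[0,0,1.05]},{"grip":0.667,"xyz":[0,0,0],"angular":[0,0,1.2]},{"grip":0.667,"xyz":[0,0,0],"angular":[0,0,1.35]},{"grip":0.667,"xyz":[0,0,0],"angular":[0,0,1.5]}])

```text
time_s: 18.6
tcp_pos: [0.5443, -0.2651, 0.1138]
ee_rot: [[0.895, -0.445, -0.0], [-0.445, -0.895, 0.0], [-0.0, 0.0, -1.0]]
wrist_force: [-0.8, 0.5, 0.1]
gripper_width: 0.667
gripper_force: 0.0
```

```bash
python3 sc.py
```

```text
red None None yel 150.2 [ 0.50196254 -0.24195168  0.058     ] j1,j6 [-10.7  74. ] [ 0.5443 -0.2651  0.1138] F [ 0.2  0.3 -0.3] M [0.02 0.03 0.03] 18.65
scene red px None
```

Call:
move_arm(series=[{"grip":0.667,"xyz":[0,0,0],"angular":[0,0,0.15]},{"grip":0.667,"xyz":[0,0,0],"angular":[0,0,0.3]},{"grip":0.667,"xyz":[0,0,0],"angular":[0,0,0.45]},{"grip":0.667,"xyz":[0,0,0],"angular":[0,0,0.6]},{"grip":0.667,"xyz":[0,0,0],"angular":[0,0,0.75]},{"grip":0.667,"xyz":[0,0,0],"angular":[0,0,0.9]},{"grip":0.667,"xyz":[0,0,0],"angular":[0,0,1.05]},{"grip":0.667,"xyz":[0,0,0],"angular":[0,0,1.2]},{"grip":0.667,"xyz":[0,0,0],"angular":[0,0,1.35]},{"grip":0.667,"xyz":[0,0,0],"angular":[0,0,1.5]}])

```text
time_s: 19.7
tcp_pos: [0.5443, -0.265, 0.1139]
ee_rot: [[-0.378, -0.926, -0.0], [-0.926, 0.378, 0.0], [0.0, 0.0, -1.0]]
wrist_force: [-0.2, 0.4, -0.6]
gripper_width: 0.672
gripper_force: 0.0
```

```bash
python3 sc.py
```

```text
red None None yel None None j1,j6 [-10.7 -11.8] [ 0.5443 -0.265   0.1139] F [ 1.7  0.5 -0.7] M [ 0.11 -0.07  0.03] 19.75
scene red px (np.float64(69.5), np.float64(22.0), 2)
scene red -9.2 0.032725068064773155
```

Red is at -9.2°, as predicted, with about 159° left to go.

Call:
move_arm(series=[{"grip":0.667,"xyz":[0,0,4],"angular":[0,0,0]},{"grip":0.667,"xyz":[0,0,8],"angular":[0,0,0]},{"grip":0.667,"xyz":[0,0,10],"angular":[0,0,0]},{"grip":0.667,"xyz":[0,0,11],"angular":[0,0,0]},{"grip":0.667,"xyz":[0,0,11.8],"angular":[0,0,0]},{"grip":0.667,"xyz":[0,0,11.8],"angular":[0,0,0]}])

```text
time_s: 20.4
tcp_pos: [0.544, -0.2648, 0.1039]
ee_rot: [[-0.373, -0.928, -0.001], [-0.928, 0.373, -0.0], [0.001, 0.001, -1.0]]
wrist_force: [-2.7, 2.2, 9.4]
gripper_width: 0.662
gripper_force: 4.5
```

Call:
move_arm(series=[{"grip":0.667,"xyz":[0,0,0],"angular":[0,0,-0.15]},{"grip":0.667,"xyz":[0,0,0],"angular":[0,0,-0.3]},{"grip":0.667,"xyz":[0,0,0],"angular":[0,0,-0.45]},{"grip":0.667,"xyz":[0,0,0],"angular":[0,0,-0.6]},{"grip":0.667,"xyz":[0,0,0],"angular":[0,0,-0.75]},{"grip":0.667,"xyz":[0,0,0],"angular":[0,0,-0.9]},{"grip":0.667,"xyz":[0,0,0],"angular":[0,0,-1.05]},{"grip":0.667,"xyz":[0,0,0],"angular":[0,0,-1.2]},{"grip":0.667,"xyz":[0,0,0],"angular":[0,0,-1.35]},{"grip":0.667,"xyz":[0,0,0],"angular":[0,0,-1.5]}])

```text
time_s: 21.4
tcp_pos: [0.5444, -0.2652, 0.1039]
ee_rot: [[0.901, -0.433, 0.0], [-0.433, -0.901, -0.001], [0.001, 0.001, -1.0]]
wrist_force: [-2.3, 2.3, 7.8]
gripper_width: 0.668
gripper_force: 4.0
```

```bash
python3 sc.py
```

```text
red None None yel 150.2 [ 0.50196254 -0.24195168  0.058     ] j1,j6 [-10.6  75.3] [ 0.5444 -0.2652  0.1039] F [-2.4  0.8  7.5] M [0.33 0.74 0.01] 21.45
scene red px None
```

Call:
move_arm(series=[{"grip":0.667,"xyz":[0,0,0],"angular":[0,0,-0.15]},{"grip":0.667,"xyz":[0,0,0],"angular":[0,0,-0.3]},{"grip":0.667,"xyz":[0,0,0],"angular":[0,0,-0.45]},{"grip":0.667,"xyz":[0,0,0],"angular":[0,0,-0.6]},{"grip":0.667,"xyz":[0,0,0],"angular":[0,0,-0.75]},{"grip":0.667,"xyz":[0,0,0],"angular":[0,0,-0.9]},{"grip":0.667,"xyz":[0,0,0],"angular":[0,0,-1.05]},{"grip":0.667,"xyz":[0,0,0],"angular":[0,0,-1.2]},{"grip":0.667,"xyz":[0,0,0],"angular":[0,0,-1.33]},{"grip":0.667,"xyz":[0,0,0],"angular":[0,0,-1.33]}])

```text
time_s: 22.5
tcp_pos: [0.5431, -0.2643, 0.1039]
ee_rot: [[0.638, 0.77, -0.003], [0.77, -0.638, 0.001], [-0.001, -0.002, -1.0]]
wrist_force: [-4.6, 4.6, 10.1]
gripper_width: 0.665
gripper_force: 5.4
```

```bash
python3 sc.py
```

```text
red None None yel None None j1,j6 [-10.6 150.9] [ 0.5431 -0.2643  0.1039] F [-5.7  4.5 11.7] M [1.2  1.45 0.09] 22.55
scene red px None
```

Call:
move_arm(series=[{"grip":0.667,"xyz":[0,0,-5],"angular":[0,0,0]},{"grip":0.667,"xyz":[0,0,-30],"angular":[0,0,0]},{"grip":0.667,"xyz":[0,0,-70],"angular":[0,0,0]},{"grip":0.667,"xyz":[0,0,-110],"angular":[0,0,0]},{"grip":0.667,"xyz":[30,-25,-140],"angular":[0,0,0]},{"grip":0.667,"xyz":[60,-50,-140],"angular":[0,0,0]},{"grip":0.667,"xyz":[95,-80,-140],"angular":[0,0,0]},{"grip":0.667,"xyz":[130,-110,-140],"angular":[0,0,0]},{"grip":0.667,"xyz":[160,-135,-140],"angular":[0,0,0]},{"grip":0.667,"xyz":[190,-160,-140],"angular":[0,0,0]}])

```text
time_s: 23.6
tcp_pos: [0.5435, -0.0148, 0.2424]
ee_rot: [[0.641, 0.768, 0.001], [0.768, -0.641, 0.0], [0.001, 0.0, -1.0]]
wrist_force: [0.3, 0.1, 0.6]
gripper_width: 0.666
gripper_force: 0.0
```

Run:
```python
import sc
from h import *
o=np.vstack([cv2.resize(x[:,:,::-1],(640,300),interpolation=cv2.INTER_CUBIC) for x in (sc.k["img"][190:290,220:433],sc.st.c["img"][150:270,260:516])])
cv2.imwrite("pics/s4.png",o)
```

```text
red 145.9 12 yel 150.2 [ 0.50196254 -0.24195168  0.058     ] j1,j6 [ 15.9 124.5] [ 0.5439 -0.0107  0.2424] F [-0.5  2.9 -0.5] M [ 0.18  0.05 -0.03] 23.65
scene red px None
```

View pics/s4.png

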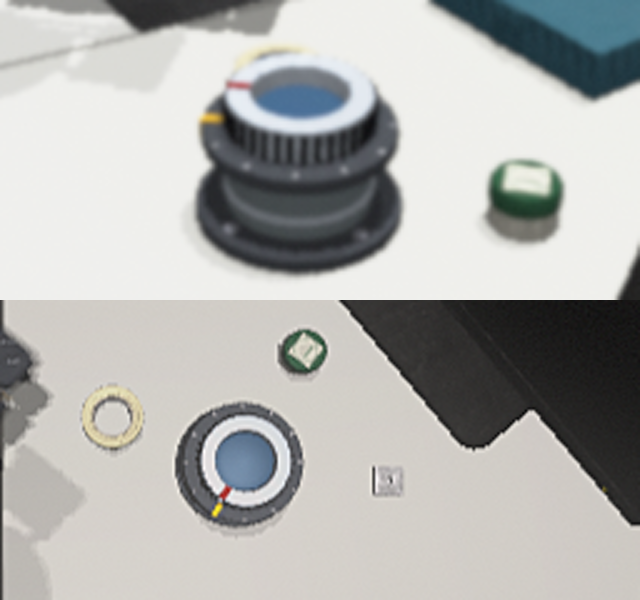

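The red mark at (225,493) sits in line with the yellow index at (217,510), 4° short after two full turns. The lens, jar, tape and magnet have not moved, and the arm is clear.

```bash
python3 -c "
from station import r
print(r.finish_job())"
```

```text
the job is handed in; nothing more can be done
None
```

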